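# Refit the blade of a blast gate

### The job

The blade of the blast gate on the bench's suction branch was taken out for cleaning. Take the middle-sized blade, the one that fits, out of the wooden rack, feel with its foot for the slot in the gate's mouth and push it down through the slot, past the spring brake, until its grip sits on the mouth, and let go; the gate sits on thin duct, so never push with more than about 30 N. Leave the other two blades, the tin, the jar and the brush where they are.

Things in the scene. Friction and masses are not known exactly. Their poses are not given: they have to be found in the camera images.
- blade: The blade to fit: aluminium plate 88 mm wide, 5 mm thick, 104 mm tall, lower corners rounded 12 mm, about 0.16 kg. It stands upright in one of the rack's three grooves. Origin: middle of the lower edge; x along the width, y through the thickness, z up.
- grip (a point): Point to pinch on the blade's black moulded grip, which sits on the plate's top edge: 56 mm wide (x), 14 mm thick (y, pinch across this), 34 mm tall, from 104 to 138 mm above the foot. This point is 24 mm above the grip's underside, so fingertips stay clear of the mouth flange.
- duct: Fixed suction branch on the bench: galvanised duct of 80 mm diameter along its y, axis 70 mm over the bench, bell mouth at +y, elbow into the bench at -y. About its middle stands the grey blast gate, an upright housing 116 mm wide (x), 31 mm thick (y), with a flat flange on top. Origin: on the bench under the middle of the branch; z up.
- mouth (a point): Where the middle of the gate's slot would be, level with the flange top 130 mm over the bench, if the gate stood hard against the bead round the duct; axes as for duct. It stands short of it: gate and slot are 2.5 to 22.5 mm from here towards +y (x and z are true), which no pose shows. Flange 124 (x) by 62 mm (y), flat. Slot 91 mm long (x), 6.5 mm wide (y), straight down, square edges.
- bore (a point): Point on the duct's axis, 70 mm over the bench, under the middle of the branch. A blade that is home has its foot 26 mm over the bench, its grip on the flange. About 28 mm below the mouth a rounded spring shoe in the slot's +y wall brakes the blade: from there it takes about 5 to 15 N of push, and it stays where it is left.
- rack: Fixed wooden rack for the blades, 130 mm (x) by 236 mm (y), 40 mm tall, with three grooves along x at y = -80, 0 and 80 mm, 8 mm wide, floor at z = 12 mm. Origin: middle of its underside; z up.
- blade_wide: Another gate's blade, the same but 112 mm wide and 124 mm tall under the same grip; stays in its groove. Origin and axes as for blade.
- blade_narrow: Another gate's blade, the same but 66 mm wide and 84 mm tall under the same grip; stays in its groove. Origin and axes as for blade.
- tin: Flat dark polish tin, 80 mm across, 24 mm tall, in front of the duct. Origin: middle of its underside.
- jar: Amber glass jar of cream with a black cap, 54 mm across, 62 mm tall, behind the duct. Origin: middle of its underside.
- brush: Wooden polishing brush, bristles down, 150 mm long (x), 46 mm wide, 42 mm tall, in front of the rack. Origin: middle of its underside.
Not all that is in view belongs to the job. Leave any pink look-alike of the blade alone.

How it is judged:
On the way, in this order (a step that is already met when the one before it is completed fails the run):
1. the blade is lifted clear of the rack (z of blade in the frame of rack above 0.045 m), for 0.1 s.
2. the blade's foot has entered the slot, 15 mm or more below the mouth (z of blade in the frame of duct below 0.115 m and x of blade in the frame of duct between -0.004 and 0.004 m and y of blade in the frame of duct between -0.013 and 0.013 m and angle between the x axis of blade and the x axis of duct, either way round below 0.1 rad), for 0.1 s.
At the end, for the whole second after the job is handed in: The middle-sized blade stands upright in the gate's slot, pushed home: its grip within 2.5 mm of the mouth flange (foot no higher than 28.5 mm over the bench), square to the duct, at rest and let go (z of blade in the frame of duct below 0.0285 m and x of blade in the frame of duct between -0.004 and 0.004 m and y of blade in the frame of duct between -0.013 and 0.013 m and angle between blade's own z axis and vertical below 0.06 rad and angle between the x axis of blade and the x axis of duct, either way round below 0.06 rad and linear speed of blade below 0.01 m/s); the robot touches nothing.
It fails at once if the blade is pressed on the gate or duct with more than 50 N (this counts the brake's squeeze of about 20 N, so some 30 N of push) (contact force between blade and duct above 50 N).
It fails at once if the wide or the narrow blade is moved more than 30 mm (distance of any of blade_wide, blade_narrow from where it was at the start of the episode above 0.03 m).
It fails at once if the tin, the jar or the brush is moved more than 30 mm (distance of any of tin, jar, brush from where it was at the start of the episode above 0.03 m).
It also fails if it takes over 58 s, if anything falls off the work surface, if the arm or the gripper's body presses on something with over 40 N, if the wrist force passes 120 N, or if a joint passes its speed limit or range.

### The arm

A 6-joint arm with a two-finger parallel gripper is mounted at the origin on the work surface. World frame = base frame: x ahead of the robot, y to its left, z up, the work surface at z = 0. Lengths are in m, angles in rad, forces in N, time in s.
With the tool pointing down it reaches from about 0.325 to 0.875 m from the base axis. Payload 4.4 kg.
Tool frame: the origin (TCP) lies on the centre line of the jaws, within the pads' length; the fingertips stand 8 mm ahead of it and the grasp point (between the pads) lies 11 mm behind it; z points along the fingers, y is the line along which they close (so a half turn about z gives the same grasp; the last joint's range is limited). The gripper opens to 85 mm and grips with 20 to 120 N. Pads are 22 mm wide; open, the fingers measure 114 mm over their backs; the gripper's body (76 mm by 85 mm) begins 54 mm behind the grasp point. The pads swing forward as they close: fully open they stand 13 mm farther back than shut.
Start: joints at [-1.304, 0.207, 1.542, -0, 1.393, -0.15], TCP at [0.233, -0.526, 0.239] pointing down, gripper open.
Joint ranges: [-2.73, 2.73], [-0.86, 2.22], [0.23, 2.46], [-1.11, 4.25], [0.08, 2.63], [-2.82, 2.82]. Speed limits (rad/s): [2.79, 2.79, 3.14, 3.14, 3.14, 3.14].

### API

Orientations are given as a 3x3 rotation matrix whose columns are the frame's x, y, z axes.
In Python, from plant import ctrl gives the robot as it stands.
- The arm moves only by the tool step_arm, never from a script. Its arguments are lists of equal length, an entry for each row: "travel": the shift along the tool's x, y, z in parts of the range, where 1.0 means 80 cm, a list of three; "angular": the turn, a rotation vector about the tool's x, y, z in shares of pi/2 rad (1.0 is pi/2 rad), a list of three. A call has 1 to 12 rows; each row is the pose to reach, as a shift and turn from the pose commanded when the call began, along the tool's axes at that moment; what a row does not reach only later rows make up. A row lasts 1/12 s, in which the tool goes at most 41.7 mm and 7.16 degrees, less where a joint would pass 70% of its speed; a pose out of reach is approached as far as the arm can. A shift or turn number past 1, either way, is cut back to 1. A call with a gripper value outside its range is refused whole. "gripper" is the opening, from 0 (shut) to 1 (fully open), set as the call begins (left out, the last holds). The fingers move at their own pace and stop on an object; "newtons" is the grip in N (left out, the last holds). Time passes only in rows, so rows that repeat a pose let the fingers close. It gives the time, the measured TCP pose, the force, the opening and the grip force at its end, in the units of the state.
- ctrl.get_state(): the state, without advancing time (a new reading comes with each control period).
- ctrl.snapshot(name): name is "scene" or "side" or "wrist"; returns the picture (384x512x3 uint8, red, green, blue); there is no depth.
- ctrl.camera_params(name): a dict with "fx", "fy", "cx", "cy" (pixels), "T" (4x4, takes a point from camera to world coordinates). Camera axes: x right, y down, z forward; pixel columns grow to the right and rows downward; lengths in m; the calibration is good to about 2 mm. A picture is of the moment at which its call begins: read the wrist's pose just before it. camera_params takes no time and is no camera call; for the wrist camera it gives the pose at the moment of the call.
- ctrl.close_job(): hands the job in; it is judged then, once.
Trained networks look in the newest picture that a camera, given by its name, has taken for a name from the list of things; names that differ only in an ending like _2 or _b are one class to them, and where a whole thing is asked for, a point or a joint stands for the part that bears it (a point fixed in the world has none). Each returns a list of dicts, best first, with "p" (0 to 1); they miss things now and then, are a little off and sometimes report something else, mostly with a low value. They report only what shows in the picture. A call takes as long as a camera call. They do not tell look-alikes from the thing itself.
- ctrl.spot_in(camera, thing): "pixel" ([column, row] in pixels, amid what is visible of it).
The state is a dict: "clock": time; "q": joint angles; "qd": joint speeds; "tau": joint torques, N m; "tool_pos": TCP position; "orientation": TCP orientation; "force": force on the tool from outside, world axes, zero at the start; "moment": the same for the moment, N m; "opening": opening from 0.0 (shut) to 1.0 (fully open); "finger_force": force on a finger pad.
Only numpy, scipy, OpenCV 4.12 (cv2) and the standard library are available. Lean on these libraries where they do the work, as an engineer would, in place of code of your own. Each camera call takes 0.05 s, during which the arm holds its last target. There are 200 camera calls.

## Working session

There is one attempt and no reset: what is moved stays moved. The work goes in short steps, Python scripts to look and compute and a tool call to move; the robot and the scene stay as the last step left them, time stands still between calls to the robot, and variables do not carry over. Pictures are saved under pics/ and viewed, at most 10 in all, crops included, and the job is handed in when it is done.

Besides the shell and the picture viewer there is one more tool, called after "Call:" as name(argument=value, ...) on one line, values as JSON. step_arm: Moves the arm, as the interface text tells. Its arguments: {"type":"object","properties":{"travel":{"type":"array"},"angular":{"type":"array"},"gripper":{"type":"number"},"newtons":{"type":"number"}},"required":["travel","angular"]}

```bash
mkdir -p pics; ls
python3 - <<'E'
from plant import ctrl
import cv2,numpy as np
np.set_printoptions(precision=4,suppress=True)
for n in ["scene","side"]:
    im=ctrl.snapshot(n); cv2.imwrite(f"pics/{n}0.png",im[:,:,::-1])
    p=ctrl.camera_params(n); print(n,p["fx"],p["fy"],p["cx"],p["cy"]); print(p["T"])
    for t in ["blade","grip","duct","rack","blade_wide","blade_narrow","tin","jar","brush"]:
        print(t,[(np.round(d["pixel"]),round(d["p"],2)) for d in ctrl.spot_in(n,t)][:5])
s=ctrl.get_state(); print(s)
a=cv2.imread("pics/scene0.png");b=cv2.imread("pics/side0.png")
E
```

```text
pics
scene 431.47493557323725 431.47493557323725 252.719256843577 193.3444728652822
[[ 0.2305  0.7897 -0.5685  1.2544]
 [ 0.973  -0.1941  0.1248 -0.1367]
 [-0.0118 -0.5819 -0.8132  1.2218]
 [ 0.      0.      0.      1.    ]]
blade [(array([246., 178.]), 0.84), (array([298., 203.]), 0.81), (array([320., 142.]), 0.71), (array([368., 172.]), 0.58)]
grip [(array([251., 180.]), 0.87), (array([372., 175.]), 0.86), (array([318., 142.]), 0.73), (array([297., 199.]), 0.59)]
duct [(array([184., 231.]), 0.72)]
rack [(array([313., 211.]), 0.97), (array([316., 193.]), 0.49)]
blade_wide [(array([318., 194.]), 0.74), (array([340., 190.]), 0.27)]
blade_narrow [(array([339., 189.]), 0.67)]
tin [(array([156., 209.]), 0.9)]
jar [(array([203., 265.]), 0.79)]
brush [(array([296., 180.]), 0.66), (array([295., 200.]), 0.36)]
side 441.9012170345845 441.9012170345845 251.0982583234765 189.6516669477681
[[-0.7592 -0.3738  0.5328 -0.2238]
 [-0.6507  0.422  -0.6313  0.8415]
 [ 0.0111 -0.826  -0.5636  0.8728]
 [ 0.      0.      0.      1.    ]]
blade [(array([139., 287.]), 0.77), (array([223., 293.]), 0.71), (ar
[... 277 characters left out ...]
]), 0.67)]
blade_narrow [(array([167., 248.]), 0.71)]
tin [(array([316., 187.]), 0.68)]
jar [(array([250., 173.]), 0.44)]
brush [(array([230., 266.]), 0.89)]
{'clock': 1.0, 'q': array([-1.3045,  0.2066,  1.5415, -0.    ,  1.3935, -0.1505]), 'qd': array([ 0.0014,  0.0007,  0.0001, -0.0001,  0.0009,  0.0015]), 'tau': array([  0.0006, -38.3053, -29.1981,  -0.0003,   0.0006,   0.    ]), 'tool_pos': array([ 0.2328, -0.5258,  0.2393]), 'orientation': array([[ 0.9144,  0.4048, -0.    ],
       [ 0.4048, -0.9144, -0.    ],
       [-0.    , -0.    , -1.    ]]), 'force': array([ 0.7535, -0.1214,  0.1815]), 'moment': array([-0.0094,  0.0075, -0.0202]), 'finger_force': 0.0, 'opening': 0.999629306835383}
```

View pics/scene0.png

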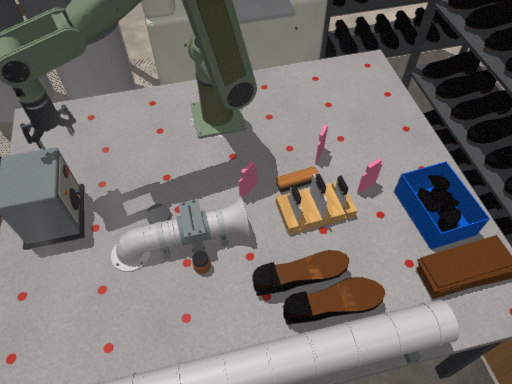

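View pics/side0.png

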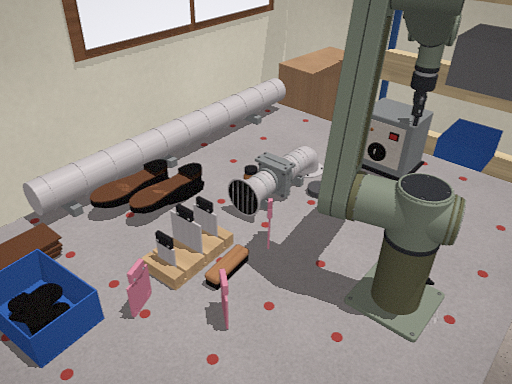

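Scene: rack grips at (296,198), (320,183), (342,185); pink look-alikes at (248,178), (321,142), (370,173); the gate is at (193,215). In the side view the rack blades stand at (165,240), (185,215) and (205,205). Next is one close crop to choose between them.

Run:
```python
import cv2,numpy as np
a=cv2.imread("pics/scene0.png");b=cv2.imread("pics/side0.png")
c=cv2.resize(b[170:300,130:330],None,fx=4,fy=4,interpolation=cv2.INTER_CUBIC)
cv2.imwrite("pics/side_crop.png",c)
c=cv2.resize(a[160:290,110:370],None,fx=3,fy=3,interpolation=cv2.INTER_CUBIC)
cv2.imwrite("pics/scene_crop.png",c)
```

```text
(no output)
```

View pics/side_crop.png

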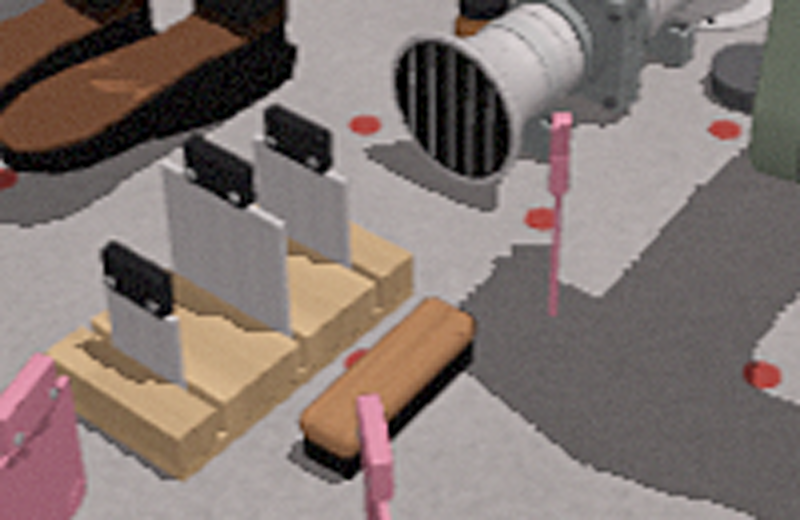

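View pics/scene_crop.png

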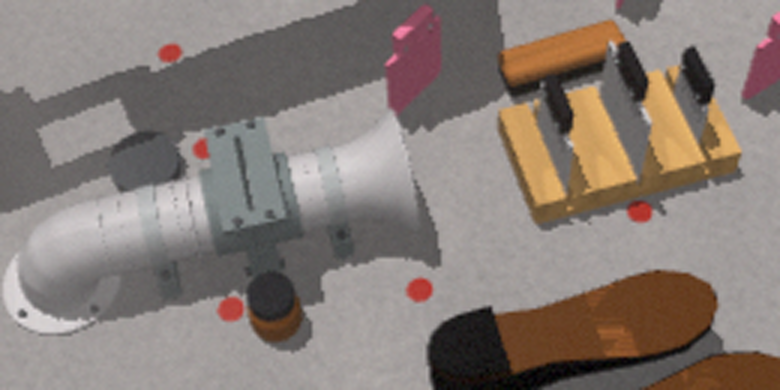

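The crop shows three rack blades. Side (204,204) is middle-sized, (185,213) is wide and tall, and (164,239) is narrow and short. The pink ones are decoys. I choose the blade nearest the duct, scene (296,196). The slot shows at scene (191,217).

```bash
cat > h.py <<'E'
from plant import ctrl
import numpy as np,cv2
np.set_printoptions(precision=4,suppress=True)
def ray(P,px):
    d=P["T"][:3,:3]@np.array([(px[0]-P["cx"])/P["fx"],(px[1]-P["cy"])/P["fy"],1.]); return P["T"][:3,3],d
def onz(P,px,z):
    o,d=ray(P,px); return o+d*(z-o[2])/d[2]
def proj(P,X):
    c=np.linalg.inv(P["T"])@np.append(X,1); return np.array([P["cx"]+P["fx"]*c[0]/c[2],P["cy"]+P["fy"]*c[1]/c[2]])
E
python3 - <<'E'
from h import *
S=ctrl.camera_params("scene");D=ctrl.camera_params("side");W=ctrl.camera_params("wrist")
def tri(a,b):
    o1,d1=ray(S,a);o2,d2=ray(D,b);A=np.c_[d1,-d2];t=np.linalg.lstsq(A,o2-o1,rcond=None)[0]
    return (o1+d1*t[0]),(o2+d2*t[1])
s=lambda x,y:(110+x/3,160+y/3)
d=lambda x,y:(130+x/4,170+y/4)
print("mid grip",tri(s(557,105),d(298,138)))
print("wide grip",tri(s(630,70),d(220,170)));print("nar",tri(s(698,75),d(137,278)))
for p in [(546,83),(570,130)]: print(onz(S,s(*p),.15))
print("slot",onz(S,s(237,140),.13),onz(S,s(249,207),.13))
print("flange",[onz(S,s(*p),.13) for p in [(207,128),(262,120),(222,232),(285,222)]])
print("rack",[onz(S,s(*p),.04) for p in [(500,110),(540,205),(740,155)]])
T=np.eye(4);st=ctrl.get_state();T[:3,:3]=st["orientation"];T[:3,3]=st["tool_pos"]
print("cam in tool",np.linalg.inv(T)@W["T"],W["fx"])
E
```

```text
mid grip (array([0.5295, 0.1585, 0.1307]), array([0.5272, 0.1553, 0.1314]))
wide grip (array([0.5198, 0.2381, 0.153 ]), array([0.5181, 0.2355, 0.1533]))
nar (array([0.5161, 0.3201, 0.1132]), array([0.5135, 0.3163, 0.1133]))
[0.5131 0.1502 0.15  ]
[0.5748 0.1571 0.15  ]
slot [ 0.4934 -0.1694  0.13  ] [ 0.5748 -0.1696  0.13  ]
flange [array([ 0.4713, -0.1972,  0.13  ]), array([ 0.4749, -0.1408,  0.13  ]), array([ 0.5964, -0.1993,  0.13  ]), array([ 0.5999, -0.1381,  0.13  ])]
rack [array([0.4607, 0.1194, 0.04  ]), array([0.5896, 0.1283, 0.04  ]), array([0.5805, 0.3567, 0.04  ])]
cam in tool [[-0.     -0.9561 -0.293   0.0757]
 [ 1.      0.0001 -0.0005 -0.0001]
 [ 0.0005 -0.293   0.9561 -0.1346]
 [ 0.      0.      0.      1.    ]] 336.9290605909619
```

The rows are not in the units I measure in: shifts go in shares of 80 cm and turns go in shares of pi/2 rad. I convert before sending: 43.4 cm is 0.5425, -19.7 cm is -0.2463, 0.4 rad is 0.2546.

Call:
step_arm(travel=[[0,0,-0.05],[0.05,-0.0875,-0.1],[0.1038,-0.1813,-0.1],[0.1038,-0.1813,-0.1],[0.1038,-0.1813,-0.1],[0.5425,-0.2463,-0.075],[0.5425,-0.2463,-0.075],[0.5425,-0.2463,-0.075],[0.5425,-0.2463,-0.075],[0.5425,-0.2463,-0.075],[0.5425,-0.2463,-0.075],[0.5425,-0.2463,-0.075]], angular=[[0,0,0],[0,0,0.0637],[0,0,0.1273],[0,0,0.191],[0,0,0.2546],[0,0,0.2546],[0,0,0.2546],[0,0,0.2546],[0,0,0.2546],[0,0,0.2546],[0,0,0.2546],[0,0,0.2546]], gripper=0.5)

```text
clock: 2.0
tool_pos: [0.4948, -0.2053, 0.3031]
orientation: [[1.0, 0.017, 0.001], [0.017, -1.0, -0.001], [0.001, 0.001, -1.0]]
force: [-0.2, -1.2, 1.0]
opening: 0.499
finger_force: 0.0
```

Scaled: 5.5 cm is 0.0688, -3.5 cm is -0.0438.

Call:
step_arm(travel=[[0.0375,-0.025,0],[0.0688,-0.0438,0],[0.0688,-0.0438,0],[0.0688,-0.0438,0],[0.0688,-0.0438,0]], angular=[[0,0,0],[0,0,0],[0,0,0],[0,0,0],[0,0,0]])

```text
clock: 2.42
tool_pos: [0.5472, -0.1711, 0.3026]
orientation: [[1.0, 0.017, -0.001], [0.017, -1.0, -0.0], [-0.001, 0.0, -1.0]]
force: [0.5, -0.5, 0.1]
opening: 0.503
finger_force: 0.0
```

Run:
```python
from h import *
P=ctrl.camera_params("wrist");im=ctrl.snapshot("wrist");cv2.imwrite("pics/w1.png",im[:,:,::-1])
s=ctrl.get_state();print(s["clock"],s["tool_pos"],s["force"],np.linalg.norm(s["qd"]));np.save("w1.npy",P["T"])
print([proj(P,(x,-.1695,.13)) for x in(.49,.536,.58)])
```

```text
2.4667 [ 0.547  -0.1715  0.3028] [-0.4855  0.2405  0.7892] 0.018590577933733886
[array([255.6094, 234.4617]), array([256.3533, 189.6239]), array([257.1264, 143.0259])]
```

View pics/w1.png

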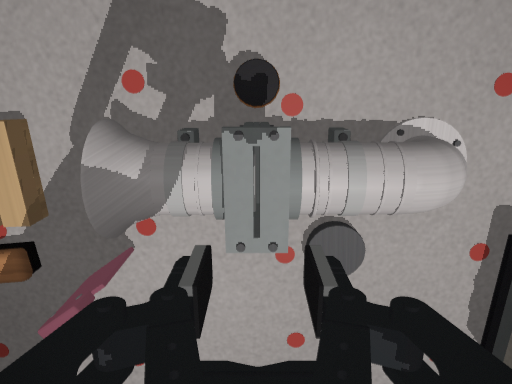

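The wrist view shows the slot at columns 254-260, rows about 146-238. The flange spans (222..291, 127..252). Next I measure it precisely.

Run:
```python
from h import *
P=ctrl.camera_params("wrist");P["T"]=np.load("w1.npy")
g=cv2.imread("pics/w1.png",0).astype(float)
print(g[190,215:300].astype(int)); print(g[120:262,257].astype(int))
rows=np.arange(150,234,4);pts=[]
for r in rows:
    w=np.clip(100-g[r,248:266],0,None); c=(w*np.arange(248,266)).sum()/w.sum(); pts.append(onz(P,(c,r),.13))
pts=np.array(pts);f=np.polyfit(pts[:,0],pts[:,1],1);print("slot y at .536",np.polyval(f,.536),"slope",f[0])
```

```text
[129 130 130 130 131 130 130  83 101 130 132 132 133 133 132 133 133 134
 134 134 135 133 133 132 133 133 133 133 133 133 133 133 134 134 133 134
 133 134 107 136  89  78  77  78  67 131 134 134 134 134 135 134 135 136
 137 137 136 136 135 135 134 135 135 135 135 135 135 135 135 135 135 136
 136 135 135 135 135 135 135 135 135 135 135 135 135]
[ 88  83  60  60  60  60  62  68  79  79  78  79  79  79  78  78  78  78
  78  90 131 130 130 131 134 128  90  77  78  77  78  78  78  78  78  77
  77  77  77  77  77  77  78  79  78  79  78  78  78  78  78  78  78  77
  78  78  77  77  78  78  78  78  78  77  76  76  76  77  77  78  77  78
  78  77  77  78  77  77  79  77  78  77  77  68  61  61  61  60  60  60
  61  60  60  61  60  60  60  60  61  60  61  60  61  60  60  59  61  60
  60  59  59  60  59  59  60  60  61  76 119 133 133 133 134 133 133 133
 132 132 132 132 131 132 136 150 153 152 151 149 150 151 148 144]
slot y at .536 -0.1700159533661277 slope 0.016955687435857167
```

Run:
```python
from h import *
P=ctrl.camera_params("wrist");P["T"]=np.load("w1.npy")
for r in (145.8,237.3): print(onz(P,(256.5,r),.13))
for p in [(222.5,127.5),(290,127.5),(226,251),(290,251)]: print(onz(P,p,.13))
```

```text
[ 0.5775 -0.169   0.13  ]
[ 0.487  -0.1704  0.13  ]
[ 0.5933 -0.1382  0.13  ]
[ 0.5944 -0.1987  0.13  ]
[ 0.4715 -0.1401  0.13  ]
[ 0.4726 -0.2043  0.13  ]
```

Scaled: -32.8 cm is -0.41, -32 cm is -0.4, -0.06 rad is -0.0382.

Call:
step_arm(travel=[[0,-0.05,0],[0,-0.1,0],[0,-0.15,0],[0,-0.2,0],[0,-0.25,0],[0,-0.3,0],[0,-0.35,0],[0,-0.4,0],[0,-0.41,0],[0,-0.41,0],[0,-0.41,0],[0,-0.41,0]], angular=[[0,0,0],[0,0,-0.0382],[0,0,-0.0382],[0,0,-0.0382],[0,0,-0.0382],[0,0,-0.0382],[0,0,-0.0382],[0,0,-0.0382],[0,0,-0.0382],[0,0,-0.0382],[0,0,-0.0382],[0,0,-0.0382]])

```text
clock: 3.47
tool_pos: [0.5422, 0.1549, 0.303]
orientation: [[0.997, 0.074, 0.0], [0.074, -0.997, -0.001], [0.0, 0.001, -1.0]]
force: [0.3, -0.1, 0.1]
opening: 0.497
finger_force: 0.0
```

Run:
```python
from h import *
P=ctrl.camera_params("wrist");im=ctrl.snapshot("wrist");cv2.imwrite("pics/w2.png",im[:,:,::-1])
s=ctrl.get_state();print(s["clock"],s["tool_pos"],s["force"],np.linalg.norm(s["qd"]));np.save("w2.npy",P["T"])
print([proj(P,(x,.157,.15)) for x in(.50,.528,.555)])
```

```text
3.5167 [0.5423 0.1548 0.3029] [0.4548 0.7022 0.4891] 0.007856718434161882
[array([252.3815, 227.8986]), array([254.5662, 198.867 ]), array([256.7884, 169.337 ])]
```

View pics/w2.png

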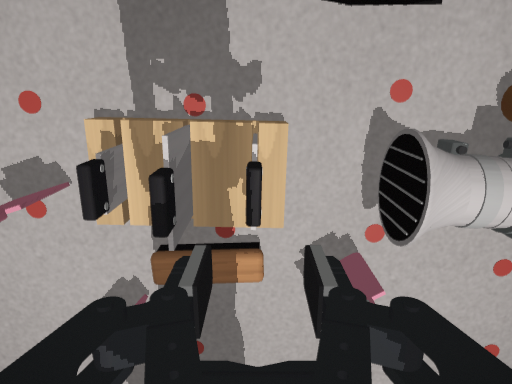

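The wrist view shows the chosen grip at columns 247-261, rows 162-226, alone in the groove nearest the duct. The brush sits below it at (208,266), under the fingers.

Run:
```python
from h import *
P=ctrl.camera_params("wrist");P["T"]=np.load("w2.npy")
g=cv2.imread("pics/w2.png",0)
m=((g<55)*255).astype(np.uint8);m[:,:235]=0;m[:,275:]=0;m[:150]=0;m[235:]=0
n,l,s,c=cv2.connectedComponentsWithStats(m);k=1+np.argmax(s[1:,4]);print(s[k],c[k])
r=cv2.minAreaRect(np.argwhere(l==k)[:,::-1].astype(np.float32));print(r)
for row in (168,180,194,208,220): 
    q=np.where(l[row]==k)[0]; print(row,q.min(),q.max(),onz(P,(q.min()-.5,row),.15),onz(P,(q.max()+.5,row),.15))
print(g[150:236,254]); print(g[194,240:268])
```

```text
[246 162  16  64 939] [253.2439 193.3813]
((253.5, 193.5), (63.0, 15.0), 90.0)
168 247 261 [0.5555 0.166  0.15  ] [0.5565 0.153  0.15  ]
180 246 261 [0.5447 0.1662 0.15  ] [0.5458 0.1522 0.15  ]
194 246 260 [0.5319 0.1654 0.15  ] [0.5329 0.1521 0.15  ]
208 246 260 [0.5188 0.1645 0.15  ] [0.5198 0.151  0.15  ]
220 246 259 [0.5073 0.1638 0.15  ] [0.5082 0.1511 0.15  ]
[208 207 203 193 128 129 132 131 130 130 123  70  17  17  17  17  17  18
  25  34  42  45  48  47  48  47  49  48  49  50  49  48  47  47  48  50
  49  48  49  48  49  49  49  49  50  48  49  49  49  49  49  48  48  49
  49  49  48  48  48  48  48  47  49  47  47  47  48  47  47  47  47  47
  47  46  47  43 114 202 207 202 173 163 163 163 155 101]
[179 180 180 138 133 118  40  21  20  22  22  29  46  47  50  50  50  50
  50  39  31 101 168 172 173 174 174 174]
```

Scaled: 17.4 cm is 0.2175, 16.5 cm is 0.2063, 0.02 rad is 0.0127.

Call:
step_arm(travel=[[-0.0163,-0.0063,0.0375],[-0.0163,-0.0063,0.075],[-0.0163,-0.0063,0.1125],[-0.0163,-0.0063,0.1375],[-0.0163,-0.0063,0.1625],[-0.0163,-0.0063,0.1875],[-0.0163,-0.0063,0.2063],[-0.0163,-0.0063,0.2175],[-0.0163,-0.0063,0.2175],[-0.0163,-0.0063,0.2175]], angular=[[0,0,0.0127],[0,0,0.0127],[0,0,0.0127],[0,0,0.0127],[0,0,0.0127],[0,0,0.0127],[0,0,0.0127],[0,0,0.0127],[0,0,0.0127],[0,0,0.0127]])

```text
clock: 4.35
tool_pos: [0.529, 0.16, 0.1289]
orientation: [[0.998, 0.055, -0.0], [0.055, -0.998, -0.0], [-0.0, 0.0, -1.0]]
force: [-0.7, -0.5, 0.4]
opening: 0.498
finger_force: 0.0
```

Call:
step_arm(travel=[[0,0,0],[0,0,0],[0,0,0],[0,0,0],[0,0,0],[0,0,0],[0,0,0],[0,0,0]], angular=[[0,0,0],[0,0,0],[0,0,0],[0,0,0],[0,0,0],[0,0,0],[0,0,0],[0,0,0]], gripper=0, newtons=80)

```text
clock: 5.02
tool_pos: [0.5302, 0.1606, 0.1306]
orientation: [[0.998, 0.057, 0.003], [0.057, -0.998, -0.001], [0.003, 0.001, -1.0]]
force: [-0.4, -3.4, 6.4]
opening: 0.149
finger_force: 79.1
```

Scaled: -17 cm is -0.2125, -15 cm is -0.1875.

Call:
step_arm(travel=[[0,0,-0.0125],[0,0,-0.0375],[0,0,-0.075],[0,0,-0.1125],[0,0,-0.15],[0,0,-0.1875],[0,0,-0.2125],[0,0,-0.2125],[0,0,-0.2125]], angular=[[0,0,0],[0,0,0],[0,0,0],[0,0,0],[0,0,0],[0,0,0],[0,0,0],[0,0,0],[0,0,0]])

```text
clock: 5.77
tool_pos: [0.5291, 0.1616, 0.3002]
orientation: [[0.998, 0.057, 0.003], [0.057, -0.998, 0.001], [0.003, -0.001, -1.0]]
force: [-0.3, 0.4, -2.0]
opening: 0.146
finger_force: 78.2
```

Run:
```python
from h import *
P=ctrl.camera_params("wrist");im=ctrl.snapshot("wrist");cv2.imwrite("pics/w3.png",im[:,:,::-1])
i2=ctrl.snapshot("side");cv2.imwrite("pics/s3.png",i2[:,:,::-1])
s=ctrl.get_state();print(s["clock"],s["tool_pos"],s["force"],s["moment"],s["opening"]);np.save("w3.npy",P["T"])
o=s["tool_pos"];R=s["orientation"]
for z in(-.013,.117):
  print(z,[proj(P,o+R@np.array([x,y,z])) for x,y in((-.028,0),(.028,0),(-.044,0),(.044,0),)])
D=ctrl.camera_params("side");px=proj(D,o-[0,0,.05]).astype(int);print(px)
x,y=px;c=np.hstack([cv2.resize(im[150:384,130:384],(400,368)),cv2.resize(i2[max(0,y-70):y+70,max(0,x-76):x+76],(400,368))])
cv2.imwrite("pics/c3.png",c[:,:,::-1])
```

```text
5.8667 [0.5275 0.1611 0.2969] [ 0.861   0.6153 -1.9516] [-0.0114  0.005  -0.0655] 0.14602623564382206
-0.013 [array([259.333 , 340.8658]), array([259.5689, 223.2083]), array([259.2746, 369.9886]), array([259.6471, 184.2205])]
0.117 [array([258.8128, 229.9641]), array([258.9027, 162.0827]), array([258.789 , 247.9225]), array([258.9305, 141.1089])]
[200 170]
```

View pics/c3.png

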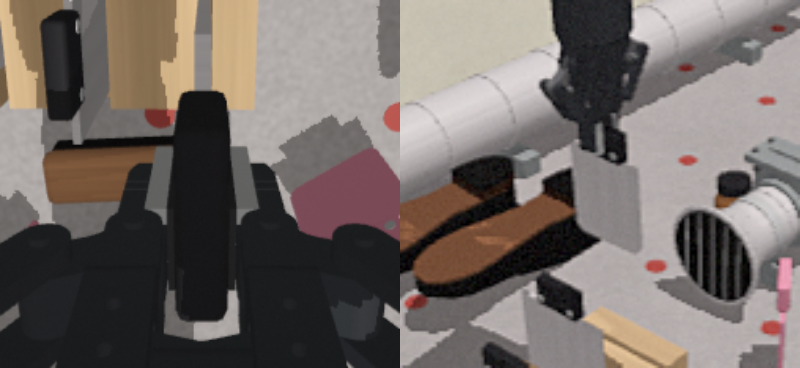

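The grip is held square between the pads. The plate hangs upright below in the side view, and the other blades are undisturbed. Next I work out the grip's x offset in the tool frame and the shift to the slot.

Run:
```python
from h import *
P=ctrl.camera_params("wrist");P["T"]=np.load("w3.npy")
s=ctrl.get_state();o=s["tool_pos"];R=s["orientation"];print(o,R)
g=cv2.imread("pics/w3.png",0);print(g[200:222,258],g[340:372,258]); print(g[215:345:20,235:285])
print(proj(P,o+R@[-.028,0,-.0226]),proj(P,o+R@[.028,0,-.0226]),proj(P,o+R@[.028,0,.0114]))
def tx(px,z):
    a,d=ray(P,px);a=R.T@(a-o);d=R.T@d;return a+d*(z-a[2])/d[2]
for r in(208.5,353.5):print(tx((258,r),-.0226))
d=np.array([.532,-.1698,0])-[o[0],o[1],0];print(R.T@d)
```

```text
[0.5275 0.1611 0.2969] [[ 0.9984  0.057  -0.0037]
 [ 0.057  -0.9984 -0.    ]
 [-0.0037 -0.0002 -1.    ]]
[136 136 136 136 136 136 133 102  19  18  18  18  18  17  18  19  18  18
  19  19  18  19] [ 23  21  22  22  22  23  22  23  22  22  22  21  21  32  97 166 168 171
 171 170 170 167 166 167 165 159 124  27  28  27  26  24]
[[116 179 181 180 181 181 183 181  85  24  19  15  19  20  18  20  17  18
   19  20  20  20  19  19  19  18  18  19  19  19  20  18  19  21  18  19
   16  17  18 175 179 177 177 179 181 183 184 184 183 182]
 [101 101 101 102 102  49  23  19  21  21  22  21  22  23  22  23  22  21
   23  20  22  23  24  23  22  22  22  21  22  20  24  22  23  22  22  24
   23  20  20  20  17 154 171 171 172 172 172 171 171 171]
 [ 97  97  97  94  36  18  20  21  21  21  21  22  23  23  24  22  21  24
   23  22  21  23  23  22  23  23  23  22  22  23  23  20  23  23  22  22
   22  21  22  20  18  20  91  97  97  97  96  97  97  97]
 [ 97  63  28  25  23  23  20  20  20  21  22  21  22  23  22  22  22  22
   23  22  22  23  22  23  23  22  22  21  23  22  22  24  23  22  21  23
   21  20  22  21  24  24  24  25  60  95  97  97  97  97]
 [ 26  33  33  32  32  25  20  21  22  21  22  23  22  23  23  22  24  21
   24  23  22  22  22  22  23  22  21  21  22  24  22  21  23  23  22  20
   21  21  22  22  23  32  33  33  32  28  29  27  27  28]
 [ 25  35  33  32  33  31  21  21  20  19  19  22  22  23  23  21  22  21
   22  22  21  23  21  23  22  20  21  23  22  21  23  23  22  21  23  20
   21  22  20  21  29  32  33  33  29  25  24  27  27  25]
 [ 44  99 102 105 107 107  51  26  28  31  32  21  22  23  23  22  22  21
   20  22  22  22  22  22  22  21  21  21  21  22  19  23  22  21  22  21
   19  21  18  56 160 164 165 167 169  89  34  28  30  29]]
[259.4079 356.8292] [259.6708 232.5589] [259.3635 204.3608]
[ 0.0374 -0.0006 -0.0226]
[-0.0263 -0.0006 -0.0226]
[-0.0144  0.3306 -0.    ]
```

Scaled: 33.1 cm is 0.4138, 32 cm is 0.4, 0.04 rad is 0.0255.

Call:
step_arm(travel=[[-0.0013,0.025,0],[-0.0038,0.0688,0],[-0.0063,0.1188,0],[-0.0088,0.1688,0],[-0.01,0.2188,0],[-0.0125,0.2688,0],[-0.015,0.3188,0],[-0.0175,0.3625,0],[-0.0175,0.4,0],[-0.0175,0.4138,0],[-0.0175,0.4138,0],[-0.0175,0.4138,0]], angular=[[0,0,0],[0,0,0.0255],[0,0,0.0255],[0,0,0.0255],[0,0,0.0255],[0,0,0.0255],[0,0,0.0255],[0,0,0.0255],[0,0,0.0255],[0,0,0.0255],[0,0,0.0255],[0,0,0.0255]])

```text
clock: 6.87
tool_pos: [0.5328, -0.1695, 0.2968]
orientation: [[1.0, 0.016, -0.003], [0.016, -1.0, 0.003], [-0.003, -0.003, -1.0]]
force: [-0.2, 1.1, -1.0]
opening: 0.148
finger_force: 78.3
```

Scaled: 1 cm is 0.0125, 0.5 cm is 0.0063.

Call:
step_arm(travel=[[0,0,0.0063],[0,0,0.0125],[0,0,0.0125],[0,0,0.0125],[0,0,0.0125]], angular=[[0,0,0],[0,0,0],[0,0,0],[0,0,0],[0,0,0]])

```text
clock: 7.28
tool_pos: [0.5337, -0.1693, 0.2888]
orientation: [[1.0, 0.018, -0.0], [0.018, -1.0, 0.0], [-0.0, -0.0, -1.0]]
force: [0.7, 0.1, -1.1]
opening: 0.149
finger_force: 78.4
```

Run:
```python
from h import *
P=ctrl.camera_params("wrist");im=ctrl.snapshot("wrist");cv2.imwrite("pics/w4.png",im[:,:,::-1]);np.save("w4.npy",P["T"])
a=ctrl.snapshot("scene");b=ctrl.snapshot("side")
s=ctrl.get_state();print(s["clock"],s["tool_pos"],s["orientation"],s["force"],s["moment"])
A=a[160:260,140:280];B=b[110:210,210:350]
cv2.imwrite("pics/c4.png",np.hstack([cv2.resize(A,(400,286),interpolation=2),cv2.resize(B,(400,286),interpolation=2)])[:,:,::-1])
```

```text
7.4333 [ 0.5338 -0.17    0.2892] [[ 0.9998  0.0173  0.0007]
 [ 0.0173 -0.9998 -0.0003]
 [ 0.0006  0.0003 -1.    ]] [ 0.864  -0.6906 -1.4138] [ 0.0289 -0.024   0.0075]
```

View pics/w4.png

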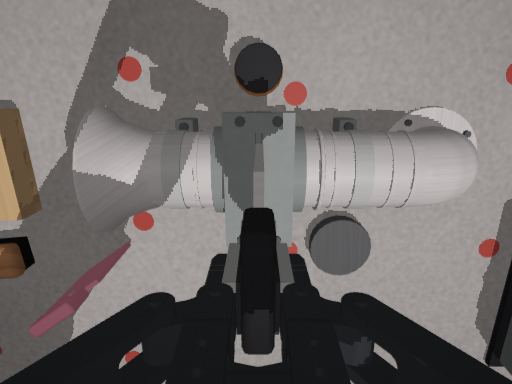

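The wrist view shows the gate under the plate. The slot's far end at (258,125-148) lies in line with the grip at column 258. x needs -1.7 mm before I lower.

Scaled: 3.8 cm is 0.0475, 3.7 cm is 0.0463.

Call:
step_arm(travel=[[-0.0019,0,0.0125],[-0.0019,0,0.025],[-0.0019,0,0.035],[-0.0019,0,0.0425],[-0.0019,0,0.045],[-0.0019,0,0.0463],[-0.0019,0,0.0475],[-0.0019,0,0.0475]], angular=[[0,0,0],[0,0,0],[0,0,0],[0,0,0],[0,0,0],[0,0,0],[0,0,0],[0,0,0]])

```text
clock: 8.1
tool_pos: [0.5323, -0.1704, 0.251]
orientation: [[1.0, 0.017, 0.0], [0.017, -1.0, -0.0], [0.0, 0.0, -1.0]]
force: [0.2, 0.8, -2.2]
opening: 0.149
finger_force: 78.4
```

Scaled: 0.5 cm is 0.0063, 0.4 cm is 0.005.

Call:
step_arm(travel=[[0,0,0.0013],[0,0,0.0025],[0,0,0.0038],[0,0,0.005],[0,0,0.0063],[0,0,0.0063]], angular=[[0,0,0],[0,0,0],[0,0,0],[0,0,0],[0,0,0],[0,0,0]])

```text
clock: 8.6
tool_pos: [0.5327, -0.1706, 0.2485]
orientation: [[1.0, 0.017, 0.002], [0.017, -1.0, -0.001], [0.002, 0.001, -1.0]]
force: [-2.6, 1.6, 7.9]
opening: 0.15
finger_force: 80.0
```

Scaled: -0.18 cm is -0.0023, -0.15 cm is -0.0019.

Call:
step_arm(travel=[[0,-0.0004,0],[0,-0.0008,0],[0,-0.0011,0],[0,-0.0015,0],[0,-0.0019,0],[0,-0.0023,0],[0,-0.0023,0]], angular=[[0,0,0],[0,0,0],[0,0,0],[0,0,0],[0,0,0],[0,0,0],[0,0,0]])

```text
clock: 9.18
tool_pos: [0.5326, -0.1698, 0.2485]
orientation: [[1.0, 0.017, 0.002], [0.017, -1.0, -0.004], [0.002, 0.004, -1.0]]
force: [-2.8, -0.2, 6.7]
opening: 0.154
finger_force: 79.4
```

Scaled: -0.18 cm is -0.0023, -0.15 cm is -0.0019.

Call:
step_arm(travel=[[0,-0.0004,0],[0,-0.0008,0],[0,-0.0011,0],[0,-0.0015,0],[0,-0.0019,0],[0,-0.0023,0],[0,-0.0023,0]], angular=[[0,0,0],[0,0,0],[0,0,0],[0,0,0],[0,0,0],[0,0,0],[0,0,0]])

```text
clock: 9.77
tool_pos: [0.5326, -0.1691, 0.2485]
orientation: [[1.0, 0.016, 0.003], [0.016, -1.0, -0.006], [0.002, 0.006, -1.0]]
force: [-2.4, -3.4, 5.8]
opening: 0.148
finger_force: 79.3
```

Scaled: -0.16 cm is -0.002, -0.12 cm is -0.0015.

Call:
step_arm(travel=[[0,0,-0.0013],[0,-0.0005,-0.0013],[0,-0.001,-0.0013],[0,-0.0015,-0.0013],[0,-0.002,-0.0013],[0,-0.002,-0.0013]], angular=[[0,0,0],[0,0,0],[0,0,0],[0,0,0],[0,0,0],[0,0,0]])

```text
clock: 10.27
tool_pos: [0.5325, -0.1665, 0.2473]
orientation: [[1.0, 0.017, 0.001], [0.017, -1.0, -0.004], [0.001, 0.004, -1.0]]
force: [0.9, -4.0, 1.1]
opening: 0.147
finger_force: 78.6
```

Run:
```python
from h import *
s=ctrl.get_state();print(s["clock"],s["tool_pos"],s["orientation"],s["force"],s["moment"])
```

```text
10.2667 [ 0.5325 -0.1665  0.2473] [[ 0.9999  0.0169  0.0014]
 [ 0.0169 -0.9999 -0.0035]
 [ 0.0013  0.0036 -1.    ]] [ 0.8587 -4.047   1.1086] [-1.5404 -0.1741  0.0929]
```

It dropped to the commanded height with a lateral wall force, so the foot is in the slot. I ease off in y and descend.

Scaled: 1.2 cm is 0.015, 1 cm is 0.0125.

Call:
step_arm(travel=[[0,0.0005,0.0013],[0,0.001,0.0025],[0,0.0013,0.005],[0,0.0013,0.0075],[0,0.0013,0.01],[0,0.0013,0.0125],[0,0.0013,0.015],[0,0.0013,0.015],[0,0.0013,0.015]], angular=[[0,0,0],[0,0,0],[0,0,0],[0,0,0],[0,0,0],[0,0,0],[0,0,0],[0,0,0],[0,0,0]])

```text
clock: 11.02
tool_pos: [0.5326, -0.167, 0.235]
orientation: [[1.0, 0.017, 0.002], [0.017, -1.0, -0.002], [0.001, 0.002, -1.0]]
force: [1.6, -6.2, 0.5]
opening: 0.149
finger_force: 78.8
```

Run:
```python
from h import *
s=ctrl.get_state();print(s["clock"],s["tool_pos"],s["orientation"],s["force"],s["moment"])
```

```text
11.0167 [ 0.5326 -0.167   0.235 ] [[ 0.9999  0.0169  0.0015]
 [ 0.0169 -0.9999 -0.0021]
 [ 0.0015  0.0021 -1.    ]] [ 1.5804 -6.2042  0.5132] [-1.5985 -0.2984  0.2016]
```

Call:
step_arm(travel=[[0,0.0008,0.0013],[0,0.0015,0.0025],[0,0.0015,0.005],[0,0.0015,0.0075],[0,0.0015,0.01],[0,0.0015,0.0125],[0,0.0015,0.015],[0,0.0015,0.0163],[0,0.0015,0.0163]], angular=[[0,0,0],[0,0,0],[0,0,0],[0,0,0],[0,0,0],[0,0,0],[0,0,0],[0,0,0],[0,0,0]])

```text
clock: 11.77
tool_pos: [0.5326, -0.1676, 0.2219]
orientation: [[1.0, 0.017, 0.001], [0.017, -1.0, -0.001], [0.001, 0.001, -1.0]]
force: [2.2, -4.5, 1.5]
opening: 0.149
finger_force: 78.8
```

Run:
```python
from h import *
s=ctrl.get_state();print(s["clock"],s["tool_pos"],s["orientation"],s["force"],s["moment"])
```

```text
11.7667 [ 0.5326 -0.1676  0.2219] [[ 0.9999  0.0169  0.0014]
 [ 0.0169 -0.9999 -0.0008]
 [ 0.0014  0.0009 -1.    ]] [ 2.1548 -4.5239  1.5491] [-1.2794 -0.4646  0.177 ]
```

Scaled: 1 cm is 0.0125, 0.05 cm is 0.0006.

Call:
step_arm(travel=[[-0.0003,0.0006,0.0013],[-0.0005,0.001,0.0025],[-0.0005,0.001,0.0038],[-0.0005,0.001,0.005],[-0.0005,0.001,0.0063],[-0.0005,0.001,0.0075],[-0.0005,0.001,0.0088],[-0.0005,0.001,0.01],[-0.0005,0.001,0.0113],[-0.0005,0.001,0.0125]], angular=[[0,0,0],[0,0,0],[0,0,0],[0,0,0],[0,0,0],[0,0,0],[0,0,0],[0,0,0],[0,0,0],[0,0,0]])

```text
clock: 12.6
tool_pos: [0.5325, -0.1685, 0.2132]
orientation: [[1.0, 0.017, 0.002], [0.017, -1.0, -0.001], [0.002, 0.001, -1.0]]
force: [2.0, -3.3, 7.7]
opening: 0.149
finger_force: 79.5
```

Run:
```python
from h import *
s=ctrl.get_state();print(s["clock"],s["tool_pos"],s["orientation"],s["force"],s["moment"])
```

```text
12.6 [ 0.5325 -0.1685  0.2132] [[ 0.9999  0.0166  0.0023]
 [ 0.0166 -0.9999 -0.0013]
 [ 0.0023  0.0014 -1.    ]] [ 1.9706 -3.3372  7.7127] [-1.0975 -0.5268  0.0111]
```

Scaled: 2.3 cm is 0.0288, 1.3 cm is 0.0163.

Call:
step_arm(travel=[[0,0.0004,0.0019],[0,0.0006,0.0038],[0,0.0006,0.0063],[0,0.0006,0.0088],[0,0.0006,0.0113],[0,0.0006,0.0138],[0,0.0006,0.0163],[0,0.0006,0.0188],[0,0.0006,0.0213],[0,0.0006,0.0238],[0,0.0006,0.0263],[0,0.0006,0.0288]], angular=[[0,0,0],[0,0,0],[0,0,0],[0,0,0],[0,0,0],[0,0,0],[0,0,0],[0,0,0],[0,0,0],[0,0,0],[0,0,0],[0,0,0]])

```text
clock: 13.6
tool_pos: [0.5326, -0.169, 0.1906]
orientation: [[1.0, 0.017, 0.002], [0.017, -1.0, -0.001], [0.002, 0.001, -1.0]]
force: [1.5, -3.4, 9.1]
opening: 0.149
finger_force: 79.9
```

Run:
```python
from h import *
s=ctrl.get_state();print(s["clock"],s["tool_pos"],s["orientation"],s["force"],s["moment"])
```

```text
13.6 [ 0.5326 -0.169   0.1906] [[ 0.9999  0.017   0.0025]
 [ 0.017  -0.9999 -0.0012]
 [ 0.0025  0.0012 -1.    ]] [ 1.4637 -3.3876  9.1145] [-0.8755 -0.4158  0.1344]
```

Scaled: 2.4 cm is 0.03, 2.2 cm is 0.0275.

Call:
step_arm(travel=[[0,0.0004,0.0025],[0,0.0006,0.005],[0,0.0006,0.0075],[0,0.0006,0.01],[0,0.0006,0.0125],[0,0.0006,0.015],[0,0.0006,0.0175],[0,0.0006,0.02],[0,0.0006,0.0225],[0,0.0006,0.025],[0,0.0006,0.0275],[0,0.0006,0.03]], angular=[[0,0,0],[0,0,0],[0,0,0],[0,0,0],[0,0,0],[0,0,0],[0,0,0],[0,0,0],[0,0,0],[0,0,0],[0,0,0],[0,0,0]])

```text
clock: 14.6
tool_pos: [0.5326, -0.1694, 0.1666]
orientation: [[1.0, 0.017, 0.002], [0.017, -1.0, -0.001], [0.002, 0.001, -1.0]]
force: [1.9, -3.2, 9.2]
opening: 0.148
finger_force: 79.9
```

Scaled: 1.8 cm is 0.0225, 1.6 cm is 0.02.

Call:
step_arm(travel=[[0,0.0003,0.0025],[0,0.0004,0.005],[0,0.0004,0.0075],[0,0.0004,0.01],[0,0.0004,0.0125],[0,0.0004,0.015],[0,0.0004,0.0175],[0,0.0004,0.02],[0,0.0004,0.0225],[0,0.0004,0.0225]], angular=[[0,0,0],[0,0,0],[0,0,0],[0,0,0],[0,0,0],[0,0,0],[0,0,0],[0,0,0],[0,0,0],[0,0,0]])

```text
clock: 15.43
tool_pos: [0.5326, -0.1696, 0.1482]
orientation: [[1.0, 0.017, 0.002], [0.017, -1.0, -0.0], [0.002, 0.0, -1.0]]
force: [2.8, -3.9, 7.1]
opening: 0.147
finger_force: 79.8
```

Nearly home. I creep until the flange resists.

Scaled: 0.4 cm is 0.005, 0.3 cm is 0.0038.

Call:
step_arm(travel=[[0,0,0.0013],[0,0,0.0025],[0,0,0.0038],[0,0,0.005],[0,0,0.005]], angular=[[0,0,0],[0,0,0],[0,0,0],[0,0,0],[0,0,0]])

```text
clock: 15.85
tool_pos: [0.5326, -0.1696, 0.1446]
orientation: [[1.0, 0.017, 0.002], [0.017, -1.0, -0.0], [0.002, 0.0, -1.0]]
force: [1.2, -3.5, 9.1]
opening: 0.152
finger_force: 80.1
```

Scaled: 0.2 cm is 0.0025, 0.15 cm is 0.0019.

Call:
step_arm(travel=[[0,0,0.0006],[0,0,0.0013],[0,0,0.0019],[0,0,0.0025],[0,0,0.0025]], angular=[[0,0,0],[0,0,0],[0,0,0],[0,0,0],[0,0,0]])

```text
clock: 16.27
tool_pos: [0.5327, -0.1696, 0.1446]
orientation: [[1.0, 0.017, 0.002], [0.017, -1.0, -0.001], [0.002, 0.001, -1.0]]
force: [-3.2, -2.1, 18.6]
opening: 0.147
finger_force: 81.4
```

Contact at the expected height (0.1446) with the force rising, so the blade is home. I unload, release and retreat.

Scaled: -0.2 cm is -0.0025, -0.1 cm is -0.0013.

Call:
step_arm(travel=[[0,0,-0.0013],[0,0,-0.0025],[0,0,-0.0025]], angular=[[0,0,0],[0,0,0],[0,0,0]])

```text
clock: 16.52
tool_pos: [0.5326, -0.1696, 0.1446]
orientation: [[1.0, 0.017, 0.002], [0.017, -1.0, -0.001], [0.002, 0.001, -1.0]]
force: [1.5, -3.6, 10.1]
opening: 0.148
finger_force: 79.8
```

Call:
step_arm(travel=[[0,0,0],[0,0,0],[0,0,0],[0,0,0],[0,0,0],[0,0,0]], angular=[[0,0,0],[0,0,0],[0,0,0],[0,0,0],[0,0,0],[0,0,0]], gripper=0.5)

```text
clock: 17.02
tool_pos: [0.531, -0.1688, 0.1421]
orientation: [[1.0, 0.017, -0.002], [0.017, -1.0, 0.001], [-0.002, -0.001, -1.0]]
force: [-0.0, 0.4, 0.5]
opening: 0.497
finger_force: 0.0
```

Call:
step_arm(travel=[[0,0,-0.0125],[0,0,-0.0375],[0,0,-0.075],[0,0,-0.1125],[0,0,-0.15],[0,0,-0.1875],[0,0,-0.1875],[0,0,-0.1875],[0,0,-0.1875]], angular=[[0,0,0],[0,0,0],[0,0,0],[0,0,0],[0,0,0],[0,0,0],[0,0,0],[0,0,0],[0,0,0]])

```text
clock: 17.77
tool_pos: [0.5314, -0.1692, 0.2929]
orientation: [[1.0, 0.017, -0.0], [0.017, -1.0, 0.0], [-0.0, -0.0, -1.0]]
force: [-1.1, 0.3, -0.4]
opening: 0.499
finger_force: 0.0
```

Run:
```python
from h import *
im=ctrl.snapshot("wrist");b=ctrl.snapshot("side")
s=ctrl.get_state();print(s["clock"],s["tool_pos"],s["force"])
B=b[110:210,210:350];A=im[60:300,130:390]
cv2.imwrite("pics/c5.png",np.hstack([cv2.resize(A,(400,369),interpolation=2),cv2.resize(B,(400,369),interpolation=2)])[:,:,::-1])
```

```text
17.8667 [ 0.5307 -0.1689  0.2911] [0.9061 0.6126 0.8059]
```

View pics/c5.png

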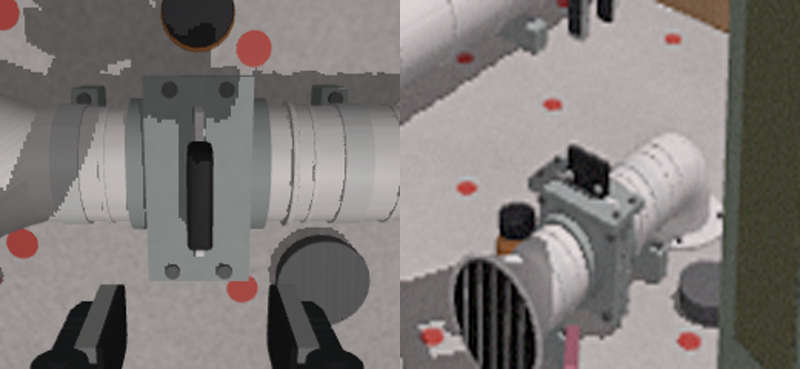

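The grip sits on the flange, square and centred at crop (200,195), with no plate showing above the flange and the gripper clear.

```bash
python3 -c "
from plant import ctrl
print(ctrl.close_job())"
```

```text
the job is handed in; nothing more can be done
None
```

I pushed the middle-sized blade home in the gate's slot, let go and handed the job in: its grip sits on the flange, and the push peaked at about 19 N in the readings taken after each move; the hand-in gave no verdict.

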